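Change over the kiln-stock canisters

ROBOT

A 6-joint arm with a two-finger parallel gripper is mounted at the origin on the work surface. World frame = base frame: x ahead of the robot, y to its left, z up, the work surface at z = 0. Lengths are in m, angles in rad, forces in N, time in s.
With the tool pointing down it reaches from about 0.3 to 0.875 m from the base axis. Payload 4.2 kg.
Tool frame: the origin (TCP) lies on the front face of the gripper's body, between the roots of the fingers; the fingertips stand manip.finger_overhang ahead of it and the grasp point (between the pads) lies 54 mm ahead of it (manip.finger_overhang is the distance from the TCP to the fingertips, in m); z points along the fingers, y is the direction in which the jaws open and shut (so a half turn about z gives the same grasp; the last joint's range is limited). The gripper opens to 85 mm and grips with 20 to 120 N. Pads are 22 mm wide; open, the fingers measure 114 mm over their backs; the gripper's body (76 mm by 85 mm) begins 54 mm behind the grasp point. The pads swing forward as they close: fully open they stand 13 mm farther back than shut.
Start: joints at [1.248, 0.32, 1.565, -0, 1.257, -0.02], TCP at [0.171, 0.549, 0.304] pointing down, gripper open.
Joint ranges: [-3.11, 3.11], [-0.84, 2.01], [0.21, 2.61], [-1.34, 4.49], [0.05, 2.63], [-2.56, 2.56]. Speed limits (rad/s): [2.57, 2.57, 3.14, 3.14, 3.14, 3.14].

INTERFACE

Orientations are given as a unit quaternion [x, y, z, w].
In Python, from cell import manip gives the robot as it stands.
- The arm moves only by the tool send_rows, never from a script. Its argument "targets" is a list of rows, each a list of 2 entries, a list of its own where there are three numbers: the shift along the tool's x, y, z in m, then the turn, a rotation vector about the tool's x, y, z in degrees. In form: [[[x, y, z], [wx, wy, wz]], ...]. A call has 1 to 12 rows; each row shifts and turns the commanded pose from where the row before left it, along the tool's axes as they then stand; what a row does not reach is not made up. A row lasts 1/10 s, in which the tool goes at most 50 mm and 8.59 degrees, less where a joint would pass 70% of its speed; a pose out of reach is approached as far as the arm can. A call with a gripper value outside its range is refused whole. "jaw" is the gripper's target within -1 to 1 (fully open at 1, half-way at 0, shut at -1), set as the call begins (left out, the last holds). The fingers move at their own pace and stop on an object; "force" is the grip in N (left out, the last holds). Time passes only in rows, so rows that do not move let the fingers close. It gives the time, the measured TCP pose, the force and the opening at its end, in the units of the state.
- manip.get_state(): the state, without advancing time (a new reading comes with each control period).
- manip.get_image(name): name is "side" or "top"; returns the picture (400x640x3 uint8, blue, green, red); there is no depth.
- manip.calibration(name): a dict with "fx", "fy", "cx", "cy" (pixels), "rvec" (rotation vector, rad) and "tvec" (3), from world to camera coordinates, as OpenCV has them. Camera axes: x right, y down, z forward; pixel columns grow to the right and rows downward; lengths in m; the calibration is good to about 2 mm. A picture is of the moment at which its call begins. calibration takes no time and is no camera call.
- manip.sign_off(): hands the job in, once; it reports no verdict.
The state is a dict: "time_s": time; "joint_positions": joint angles; "dq": joint speeds; "joint_torque": joint torques, N m; "position": TCP position; "orientation": TCP orientation; "force": force on the tool from outside, world axes, zero at the start; "torque": the same for the moment, N m; "gripper_width": finger opening in m.
Only numpy, scipy, OpenCV 4.12 (cv2) and the standard library are available. Lean on these libraries where they do the work, as an engineer would, in place of code of your own. Each camera call takes 0.05 s, during which the arm holds its last target. There are 200 camera calls.

TASK

We have finished with the canister that stands open, so push its white lid down until it is fully shut. Then open the canister with the blue lid by pressing down its thumb tab until the lid stands wide open by itself, at or near its stop. Leave the green-lidded canister shut, and do not knock over or shove aside the terracotta beaker that stands behind the canisters.

Things in the scene. Friction and masses are not known exactly. Their poses are not given: they have to be found in the camera images.
- blue_hinge (a point): Pivot of the blue lid (shut or up to 6 deg ajar), a level axis 104 mm above the table just outside the canister's rim. The frame turns with the lid: x from pivot through the lid's middle, y along the pivot, z the lid's normal, vertical when shut. On the -x side its thumb tab (80 long, 50 wide, 5 mm thick, black pad) slants 25 deg up from the lid's plane; pushing it down tips the lid up.
- white_hinge (a point): Pivot of the white lid, which starts 29 to 43 deg open; all three lids and canisters are alike, frames too. Lid: flat disc 120 mm across, 6 mm thick, centre 62 mm along +x, its top 3 mm above the pivot when shut. Lid and tab are one rigid seesaw; the stiff pivot (1 to 5 N at tab or lid) stays where it is left, from shut to a stop at 43 deg.
- green_hinge (a point): Pivot of the green lid (starts shut; a bystander to leave alone). Each lid sits on a round buff stoneware canister, 110 mm across, 100 mm high, upright and too heavy to move, whose centre line is 62 mm from the pivot along +x. The lid's colour is on its disc and tab.
- beaker: Open terracotta beaker, 68 mm across, 85 mm high, standing loose on the table on the far side of the canisters (a bystander). Origin at the centre of its underside, z up.
Not all that is in view belongs to the job. Leave any purple look-alike of the part that bears white_hinge alone.

How it is judged:
By the outcome, as a careful person would: the job done as asked, in the order asked, and still so for the second after the job is handed in, with the robot touching nothing.
It also fails if it takes over 43 s, if anything falls off the work surface, if the arm or the gripper's body presses on something with over 40 N, if the wrist force passes 120 N, or if a joint passes its speed limit or range.

## Working session

There is one attempt and no reset: what is moved stays moved. The work goes in short steps, Python scripts to look and compute and a tool call to move; the robot and the scene stay as the last step left them, time stands still between calls to the robot, and variables do not carry over. Pictures are saved under pics/ and viewed, about 8 in all and at most 12, crops included, and the job is handed in when it is done.

Besides the shell and the picture viewer there is one more tool, called after "Request:" as name(argument=value, ...) on one line, values as JSON. send_rows: Moves the arm, as the interface text tells. Its arguments: {"type":"object","properties":{"targets":{"type":"array"},"jaw":{"type":"number"},"force":{"type":"number"}},"required":["targets"]}

```bash
ls; mkdir -p pics; python3 - <<'E'
from cell import manip
import cv2,numpy as np
print(manip.finger_overhang); s=manip.get_state(); print({k:np.round(v,3).tolist() for k,v in s.items()})
for n in("side","top"):
    cv2.imwrite(f"pics/{n}0.png",manip.get_image(n)); c=manip.calibration(n); print(n,c)
    R=cv2.Rodrigues(np.array(c['rvec']))[0]; print(-R.T@np.array(c['tvec']).ravel(), R[2])
E
```

```text
pics
0.0726
{'time_s': 0.0, 'joint_positions': [1.248, 0.32, 1.566, -0.0, 1.257, -0.02], 'dq': [-0.001, 0.0, -0.001, -0.001, -0.0, -0.0], 'joint_torque': [0.002, -41.553, -23.416, 0.0, 0.008, -0.0], 'position': [0.171, 0.549, 0.303], 'orientation': [0.151, 0.989, -0.001, -0.0], 'force': [0.696, 0.152, 0.246], 'torque': [0.03, 0.029, -0.038], 'gripper_width': 0.085}
side {'fx': 432.0899496424599, 'fy': 432.0899496424599, 'cx': 320.5959907346945, 'cy': 200.18404800997854, 'rvec': array([ 2.11408577, -0.08067028,  0.01262885]), 'tvec': array([-0.60388022,  0.09978957,  1.20627887])}
[ 0.55751827 -1.01693661  0.69624083] [ 0.04166502  0.85421417 -0.51824915]
top {'fx': 383.0722261149589, 'fy': 383.0722261149589, 'cx': 318.85690245818745, 'cy': 199.82955901901852, 'rvec': array([ 1.99753041, -2.21639813,  0.24853763]), 'tvec': array([0.01105707, 0.59970443, 1.11566492])}
[ 0.33865913 -0.02257047  1.22035915] [ 0.21898943 -0.02415189 -0.97542827]
```

View pics/side0.png

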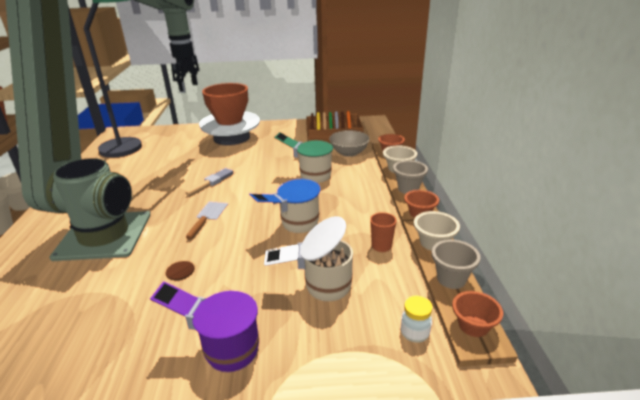

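View pics/top0.png

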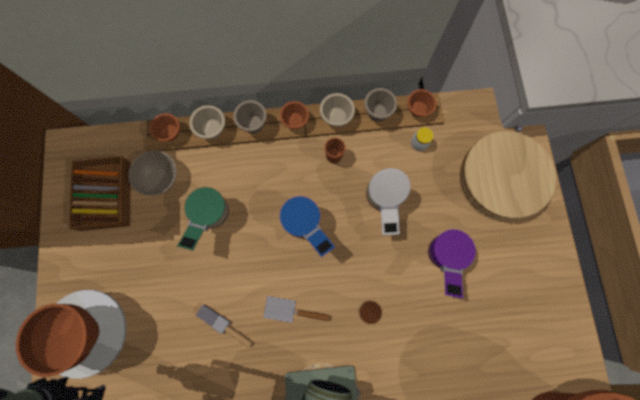

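Candidates for the white lid:
- White open lid: top (389,189), side (325,238).
- Purple look-alike: top (454,250). Leave it.
- Yellow-capped jar: top (424,136). Leave it.
- Light bowls on the far rack. Leave them.

Candidates for the blue lid:
- Blue lid: top (300,215), side (298,190). This is the only one.
- Green lid: top (205,207). Leave it.

The beaker is at top (335,149), side (383,232).

I'll take the white lid with the black-padded tab and the blue lid. Next I'll triangulate the disc and pad centres.

```bash
cat > h.py <<'E'
import cv2,numpy as np
from cell import manip
def P(n):
    c=manip.calibration(n); K=np.array([[c['fx'],0,c['cx']],[0,c['fy'],c['cy']],[0,0,1]])
    R=cv2.Rodrigues(np.array(c['rvec']))[0]; return K@np.c_[R,np.ravel(c['tvec'])]
def tri(a,b):
    X=cv2.triangulatePoints(P("side"),P("top"),np.array(a,float).reshape(2,1),np.array(b,float).reshape(2,1)).ravel(); X=X[:3]/X[3]
    r=[ (lambda q:q[:2]/q[2])(P(n)@np.r_[X,1])-p for n,p in(("side",a),("top",b))]
    return X,np.abs(r).max()
def proj(n,X):
    q=P(n)@np.r_[X,1]; return q[:2]/q[2]
def plane(n,uv,z):
    M=P(n); A=np.c_[M[:,0],M[:,1],-np.r_[uv,1]]; return np.r_[np.linalg.solve(A,-(M[:,2]*z+M[:,3]))[:2],z]
def mask(im,col):
    h=cv2.cvtColor(im,cv2.COLOR_BGR2HSV)
    return cv2.inRange(h,(100,120,60),(118,255,255)) if col=="blue" else cv2.inRange(h,(0,0,140),(180,45,255))
# disc: ellipse of the opened mask (tab is narrower) ; pad: dark pixels in roi
def disc(im,col,roi):
    x0,y0,x1,y1=roi; m=np.zeros(im.shape[:2],np.uint8); m[y0:y1,x0:x1]=mask(im,col)[y0:y1,x0:x1]
    m=cv2.morphologyEx(m,cv2.MORPH_OPEN,np.ones((3,3)))
    c=max(cv2.findContours(m,0,1)[0],key=cv2.contourArea); return cv2.fitEllipse(cv2.convexHull(c))
def pad(im,roi,t=60):
    x0,y0,x1,y1=roi; m=cv2.inRange(im[y0:y1,x0:x1].max(2),0,t)
    c=max(cv2.findContours(m,0,1)[0],key=cv2.contourArea); M=cv2.moments(c); return (M['m10']/M['m00']+x0,M['m01']/M['m00']+y0),M['m00']
E
python3 - <<'E'
from h import *
im={n:cv2.imread(f"pics/{n}0.png") for n in("side","top")}
R={"white":dict(side=(300,214,350,262),top=(364,165,416,208),ps=(262,244,288,266),pt=(381,219,401,236)),
   "blue":dict(side=(276,178,324,205),top=(276,195,324,234),ps=(246,190,276,205),pt=(308,236,336,256))}
big={n:cv2.resize(im[n],None,fx=4,fy=4,interpolation=2) for n in im}
for col,r in R.items():
    e={n:disc(im[n],col,r[n]) for n in im}; p={n:pad(im[n],r["p"+n[0]],90)for n in im}
    print(col,{n:np.round(np.r_[e[n][0],e[n][1],e[n][2]],1) for n in e},p)
    D,er=tri(e["side"][0],e["top"][0]); Q,eq=tri(p["side"][0],p["top"][0])
    print("disc",D.round(4),er.round(2),"pad",Q.round(4),eq.round(2)," disc on z=.107:",plane("top",e["top"][0],.107).round(4),plane("side",e["side"][0],.107).round(4))
    d=D-Q; print("az",np.degrees(np.arctan2(d[1],d[0])),"dist",np.hypot(*d[:2]),"dz",d[2])
    for n in big:
        (c,a,t)=e[n]; cv2.ellipse(big[n],((4*c[0],4*c[1]),(4*a[0],4*a[1]),t),(0,0,255),1); cv2.circle(big[n],tuple(int(4*v) for v in p[n][0]),3,(0,255,0),-1)
a=big["side"][170*4:305*4,235*4:400*4][:540]; b=big["top"][130*4:265*4,265*4:425*4][:540]
o=np.hstack([a,b]); cv2.imwrite("pics/chk.png",cv2.resize(o,None,fx=.6,fy=.6))
E
```

```text
white {'side': array([322. , 238.3,  30.3,  57. ,  48.8]), 'top': array([389.3, 186.8,  37. ,  40.5,  65.5])} {'side': ((273.1175059952038, 255.189448441247), 69.5), 'top': ((390.49685534591197, 227.29350104821802), 79.5)}
disc [ 0.5968 -0.2579  0.1392] 0.71 pad [ 0.4859 -0.2528  0.0963] 0.07  disc on z=.107: [ 0.6066 -0.2648  0.107 ] [ 0.5974 -0.2147  0.107 ]
az -2.6617792257641053 dist 0.11096192037891096 dz 0.04289504430398004
blue {'side': array([298.5, 190.6,  23. ,  41.5,  83.7]), 'top': array([299.5, 215.8,  37.8,  38.2,  90.2])} {'side': ((260.04347826086956, 196.93478260869566), 23.0), 'top': ((324.40699126092386, 246.05493133583022), 133.5)}
disc [0.5472 0.0117 0.1065] 0.22 pad [ 0.4483 -0.0512  0.1297] 0.13  disc on z=.107: [0.5464 0.0116 0.107 ] [0.5477 0.011  0.107 ]
az 32.483600061073666 dist 0.11719898325276318 dz -0.023237521488124746
```

View pics/chk.png

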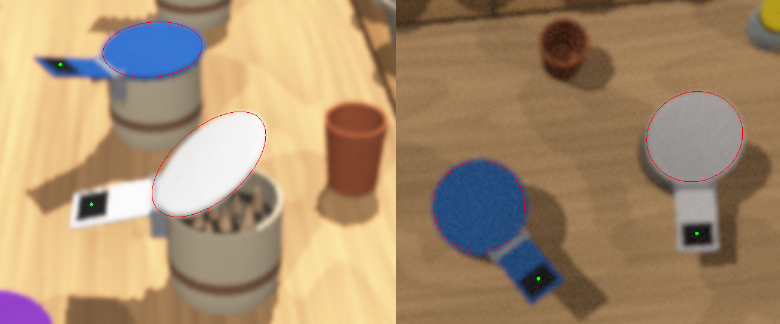

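The picture fits the given sizes. The blue disc is at z 0.1065, so that lid is shut, with azimuth 32.5° and its pad 60 mm from the pivot. The white disc is at z 0.139, so that lid is about 32° open, with azimuth −2.7°. Both ellipses and pads sit on the right parts.

Next I'll check for obstacles on the transit and work out the shifts in tool axes.

```bash
python3 - <<'E'
from h import *
from scipy.spatial.transform import Rotation as Ro
print("bowl rim",tri((226,92),(57,341)),"lamp/hook?")
s=manip.get_state(); R=Ro.from_quat(s['orientation']); p=np.array(s['position'])
for n,t in(("white above",[.616,-.259,.245]),("blue pad above",[.4483,-.0512,.225])):
    print(n,R.inv().apply(np.array(t)-p).round(3))
print(R.as_matrix().round(3))
E
```

```text
bowl rim (array([0.27903698, 0.65113969, 0.19526009]), np.float64(2.3728043533944287)) lamp/hook?
white above [-0.665 -0.638  0.059]
blue pad above [-0.443 -0.49   0.079]
[[-0.955  0.298 -0.   ]
 [ 0.298  0.955 -0.001]
 [ 0.    -0.002 -1.   ]]
```

Request:
send_rows(targets=[[[-0.033, -0.032, 0], [0, 0, 0]], [[-0.033, -0.032, 0], [0, 0, 0]], [[-0.033, -0.032, 0], [0, 0, 0]], [[-0.033, -0.032, 0], [0, 0, 0]], [[-0.033, -0.032, 0], [0, 0, 0]], [[-0.033, -0.032, 0], [0, 0, 0]], [[-0.033, -0.032, 0], [0, 0, 0]], [[-0.033, -0.032, 0], [0, 0, 0]], [[-0.033, -0.032, 0], [0, 0, 0]], [[-0.033, -0.032, 0], [0, 0, 0]]], jaw=-1, force=40)

```text
time_s: 1.1
position: [0.3913, 0.1432, 0.3038]
orientation: [0.151, 0.989, 0.0, -0.0]
force: [1.2, 0.2, -0.1]
gripper_width: 0.0001
```

Request:
send_rows(targets=[[[-0.033, -0.032, 0], [0, 0, 0]], [[-0.033, -0.032, 0], [0, 0, 0]], [[-0.033, -0.032, 0], [0, 0, 0]], [[-0.033, -0.032, 0], [0, 0, 0]], [[-0.033, -0.032, 0], [0, 0, 0]], [[-0.033, -0.032, 0], [0, 0, 0]], [[-0.033, -0.032, 0], [0, 0, 0]], [[-0.033, -0.032, 0], [0, 0, 0]], [[-0.033, -0.032, 0], [0, 0, 0]], [[-0.033, -0.032, 0], [0, 0, 0]], [[0, 0, 0], [0, 0, 0]], [[0, 0, 0], [0, 0, 0]]])

```text
time_s: 2.3
position: [0.6104, -0.2594, 0.3025]
orientation: [0.152, 0.988, 0.001, -0.001]
force: [-0.5, 0.3, -0.2]
gripper_width: -0.0001
```

Request:
send_rows(targets=[[[-0.004, 0, 0.03], [0, 0, 0]], [[-0.004, 0, 0.03], [0, 0, 0]], [[0, 0, 0.006], [0, 0, 0]], [[0, 0, 0.006], [0, 0, 0]], [[0, 0, 0.006], [0, 0, 0]], [[0, 0, 0.006], [0, 0, 0]], [[0, 0, 0.006], [0, 0, 0]], [[0, 0, 0.006], [0, 0, 0]], [[0, 0, 0.006], [0, 0, 0]], [[0, 0, 0.006], [0, 0, 0]]])

```text
time_s: 3.3
position: [0.6183, -0.2613, 0.1955]
orientation: [0.151, 0.989, 0.0, 0.0]
force: [0.4, -0.1, 1.7]
gripper_width: -0.0002
```

Request:
send_rows(targets=[[[0, 0, 0.005], [0, 0, 0]], [[0, 0, 0.005], [0, 0, 0]], [[0, 0, 0.002], [0, 0, 0]], [[0, 0, 0.001], [0, 0, 0]], [[0, 0, 0], [0, 0, 0]]])

```text
time_s: 3.8
position: [0.6181, -0.2612, 0.1827]
orientation: [0.151, 0.989, 0.0, -0.0]
force: [-0.3, 0.8, -0.9]
gripper_width: -0.0
```

Request:
send_rows(targets=[[[0, 0, 0.002], [0, 0, 0]], [[0, 0, 0.001], [0, 0, 0]], [[0, 0, 0], [0, 0, 0]]])

```text
time_s: 4.1
position: [0.6182, -0.2612, 0.1798]
orientation: [0.151, 0.989, 0.0, -0.0]
force: [-0.8, -0.2, 0.4]
gripper_width: -0.0001
```

```bash
python3 - <<'E'
from h import *
o=[]
for n,r in(("side",(200,330,250,380)),("top",(110,260,340,470))):
    i=manip.get_image(n); cv2.imwrite(f"pics/{n}1.png",i); o.append(cv2.resize(i[r[0]:r[1],r[2]:r[3]],(390,390),interpolation=2))
cv2.imwrite("pics/w1.png",np.hstack(o)); print(manip.get_state()['force'])
E
```

```text
[ 0.03467174  0.0246488  -0.5695791 ]
```

View pics/w1.png

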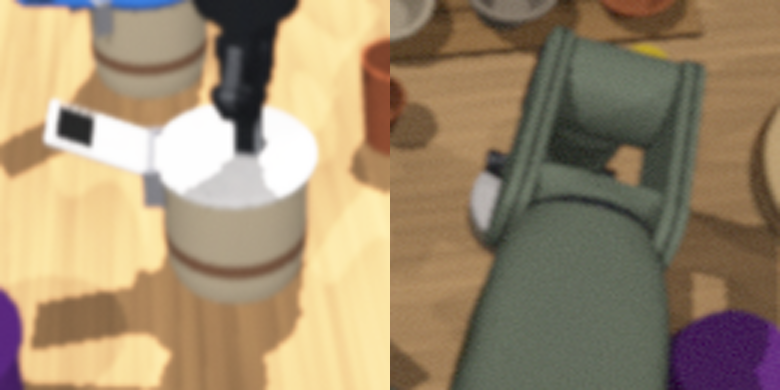

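The white lid now looks level or nearly so, with the fingers on it at side crop (250,140) and the tab slanting up. I'll creep down until the force shows the lid is seated.

Request:
send_rows(targets=[[[0, 0, 0.001], [0, 0, 0]], [[0, 0, 0.001], [0, 0, 0]], [[0, 0, 0], [0, 0, 0]]])

```text
time_s: 4.5
position: [0.6181, -0.2612, 0.1796]
orientation: [0.151, 0.989, -0.0, 0.0]
force: [-3.3, 0.4, 8.1]
gripper_width: -0.0
```

Request:
send_rows(targets=[[[0, 0, 0.001], [0, 0, 0]], [[0, 0, 0.001], [0, 0, 0]], [[0, 0, 0], [0, 0, 0]]])

```text
time_s: 4.8
position: [0.6181, -0.2612, 0.1795]
orientation: [0.151, 0.989, -0.0, 0.001]
force: [-5.5, 1.7, 15.5]
gripper_width: 0.0
```

The lid is seated: 15 N with no further travel. I'll lift off and move above the blue tab's pad.

Request:
send_rows(targets=[[[0, 0, -0.03], [0, 0, 0]], [[0, 0, -0.04], [0, 0, 0]], [[0.0375, 0.025, 0], [0, 0, 0]], [[0.0375, 0.025, 0], [0, 0, 0]], [[0.0375, 0.025, 0], [0, 0, 0]], [[0.0375, 0.025, 0], [0, 0, 0]], [[0.0375, 0.025, 0], [0, 0, 0]], [[0.0375, 0.025, 0], [0, 0, 0]], [[0, 0, 0], [0, 0, 0]], [[0, 0, 0], [0, 0, 0]]])

```text
time_s: 5.8
position: [0.4481, -0.0505, 0.2464]
orientation: [0.15, 0.989, -0.0, 0.001]
force: [1.1, 0.4, -0.1]
gripper_width: 0.0003
```

```bash
python3 - <<'E'
from h import *
o=[]
for n,r in(("side",(170,300,240,370)),("top",(130,280,280,430))):
    i=manip.get_image(n); cv2.imwrite(f"pics/{n}2.png",i); o.append(cv2.resize(i[r[0]:r[1],r[2]:r[3]],(390,390),interpolation=2))
cv2.imwrite("pics/w2.png",np.hstack(o)); s=manip.get_state(); print(s['position'],s['force'])
i=cv2.imread("pics/side2.png"); e=disc(i,"white",(298,214,360,268)); print(e, plane("side",e[0],.107), "expected centre .6077,-.2584")
E
```

```text
[ 0.44917863 -0.05149828  0.2462303 ] [ 0.14597558 -0.1586723   0.33191455]
((326.03265380859375, 251.57778930664062), (35.91584777832031, 59.66740417480469), 90.06415557861328) [ 0.60306796 -0.26447325  0.107     ] expected centre .6077,-.2584
```

View pics/w2.png

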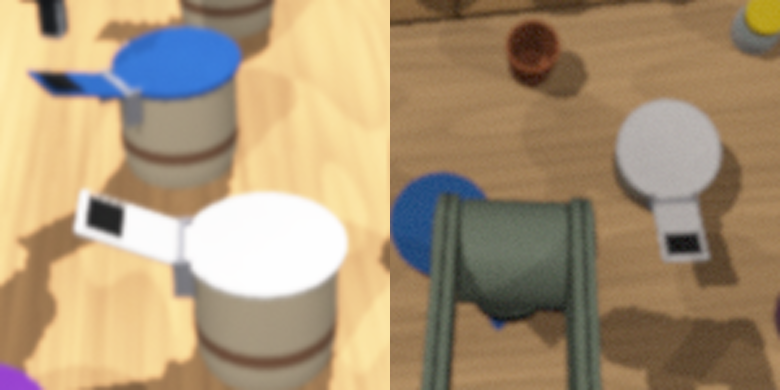

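The white lid lies flat and shut, the beaker is where it was, and the fingertips at side crop (50,20) hang above the blue pad at (60,80). I'll press the tab.

Request:
send_rows(targets=[[[0, 0, 0.03], [0, 0, 0]], [[0, 0, 0.007], [0, 0, 0]], [[0, 0, 0.006], [0, 0, 0]], [[0, 0, 0.006], [0, 0, 0]], [[0, 0, 0.006], [0, 0, 0]], [[0, 0, 0.006], [0, 0, 0]], [[0, 0, 0.006], [0, 0, 0]], [[0, 0, 0.006], [0, 0, 0]], [[0, 0, 0], [0, 0, 0]]])

```text
time_s: 6.8
position: [0.4483, -0.0509, 0.1723]
orientation: [0.151, 0.989, 0.0, -0.0]
force: [-1.0, -0.3, 0.3]
gripper_width: -0.0003
```

Request:
send_rows(targets=[[[0, 0, 0.004], [0, 0, 0]], [[0, 0, 0.003], [0, 0, 0]], [[0, 0, 0.002], [0, 0, 0]], [[0, 0, 0], [0, 0, 0]]])

```text
time_s: 7.2
position: [0.4488, -0.0507, 0.1641]
orientation: [0.151, 0.989, 0.0, 0.001]
force: [1.4, 1.1, 4.1]
gripper_width: -0.0001
```

```bash
python3 - <<'E'
from h import *
i=manip.get_image("side"); cv2.imwrite("pics/side3.png",i); cv2.imwrite("pics/w3.png",cv2.resize(i[150:250,230:350],(720,600),interpolation=2))
e=disc(i,"blue",(276,140,330,215)); print(e,proj("side",[.4949,-.0216,.104]))
for a in(30,35,40,43):
    r=np.radians(a);h=.062*np.cos(r)-.003*np.sin(r); print(a,proj("side",[.4949+h*.8435,-.0216+h*.537,.104+.062*np.sin(r)+.003*np.cos(r)]))
E
```

```text
((293.1227111816406, 179.67933654785156), (28.126155853271484, 43.22893142700195), 35.48801803588867) [278.98350825 198.65845681]
30 [294.65411689 181.75968006]
35 [293.5878517  180.66462669]
40 [292.40338986 179.69913499]
43 [291.639185   179.18565918]
```

View pics/w3.png

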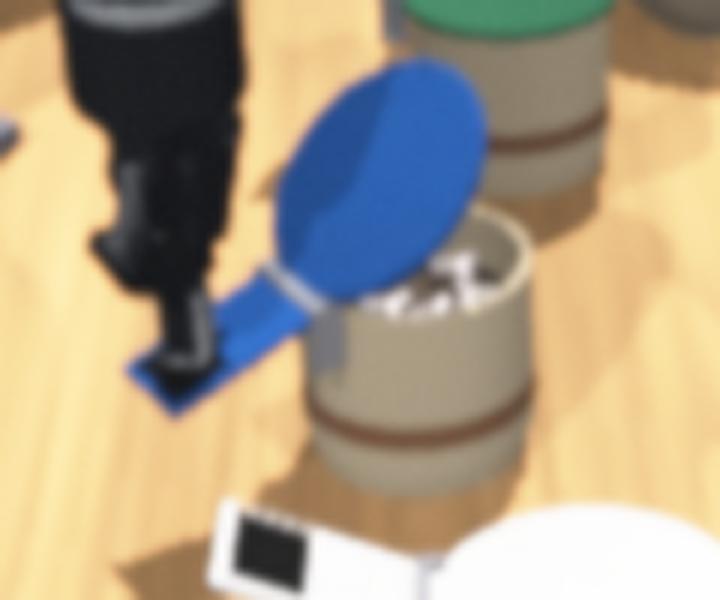

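The blue lid is about 38–40° open, with the fingers on its pad at crop (185,360). I'll press on to the stop.

Request:
send_rows(targets=[[[0, 0, 0.0015], [0, 0, 0]], [[0, 0, 0.0015], [0, 0, 0]], [[0, 0, 0], [0, 0, 0]]])

```text
time_s: 7.55
position: [0.449, -0.0507, 0.1632]
orientation: [0.151, 0.989, 0.0, 0.001]
force: [-3.8, 2.5, 20.8]
gripper_width: -0.0001
```

It is at the stop: 21 N with the travel stalled. I'll retract straight up, then move back towards the left, clear of the scene.

Request:
send_rows(targets=[[[0, 0, -0.01], [0, 0, 0]], [[0, 0, -0.03], [0, 0, 0]], [[0, 0, -0.045], [0, 0, 0]], [[0, 0, -0.045], [0, 0, 0]], [[0.012, 0.04, 0], [0, 0, 0]], [[0.012, 0.04, 0], [0, 0, 0]], [[0.012, 0.04, 0], [0, 0, 0]], [[0.012, 0.04, 0], [0, 0, 0]], [[0.012, 0.04, 0], [0, 0, 0]], [[0.012, 0.04, 0], [0, 0, 0]], [[0, 0, 0], [0, 0, 0]], [[0, 0, 0], [0, 0, 0]]])

```text
time_s: 8.75
position: [0.4504, 0.1998, 0.2901]
orientation: [0.15, 0.989, -0.001, -0.001]
force: [1.3, -0.5, -0.6]
gripper_width: -0.0003
```

```bash
python3 - <<'E'
from h import *
im={n:manip.get_image(n) for n in("side","top")}
for n in im: cv2.imwrite(f"pics/{n}4.png",im[n])
cv2.imwrite("pics/w4.png",np.hstack([cv2.resize(im["side"][120:310,230:420],(400,400)),cv2.resize(im["top"][120:310,250:440],(400,400))]))
p0=cv2.imread("pics/side0.png"); print("beaker diff",cv2.absdiff(p0[205:250,365:400],im["side"][205:250,365:400]).mean(),"green diff",cv2.absdiff(p0[130:165,270:335],im["side"][130:165,270:335]).mean())
e=disc(im["side"],"blue",(276,140,330,215)); print("blue",e[0]); 
w={n:disc(im[n],"white",r) for n,r in(("side",(298,214,360,275)),("top",(364,160,416,211)))}
print("white disc",tri(w["side"][0],w["top"][0]))
s=manip.get_state(); print(s['time_s'],s['position'],s['force'])
E
```

```text
beaker diff 2.944973544973545 green diff 6.626227106227106
blue (293.0382385253906, 179.7633514404297)
white disc (array([ 0.6027927 , -0.25803893,  0.10089839]), np.float64(0.48684559860913623))
8.85 [0.45066606 0.19858201 0.29038631] [-0.72295628  0.32322974 -0.03637372]
```

View pics/w4.png

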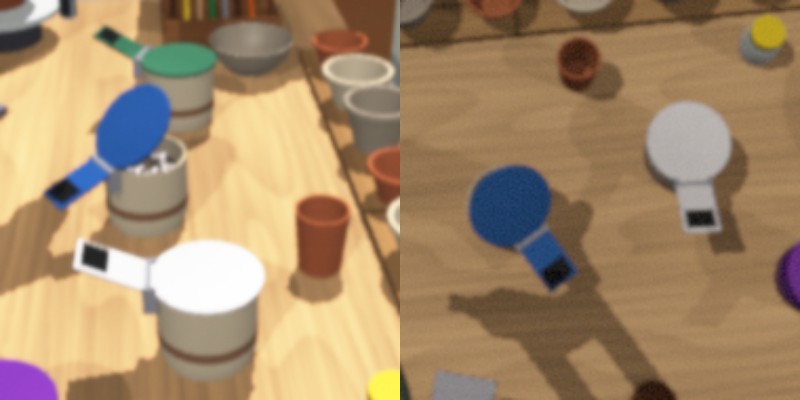

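White is flat and shut. The blue lid stands wide open by itself, green is shut and the beaker is in place. I'll hand it in.

```bash
python3 -c "
from cell import manip
print(manip.sign_off())"
```

```text
the job is handed in; nothing more can be done
None
```

I pushed the white lid down until it was shut, then pressed the blue lid's thumb tab to its stop, and handed the job in at about 9 s of the 43 s limit.

- **White lid:** it seated at 15 N with no further travel, and the last pictures show it flat. Its disc triangulated at z 0.101, against 0.107 expected. I put that 6 mm down to the colour mask catching the lid's rim.
- **Blue lid:** it stopped at 21 N with no further travel. After I withdrew, it stayed up by itself at about 40° in the side view; the stop is at 43°. That estimate barely changed from before the final press, so the force is the better evidence that it reached the stop.
- **Bystanders:** the beaker looks unmoved and the green lid looks shut. The purple look-alike was not touched.
- **Robot:** the gripper was clear of everything, with wrist force under 1 N.

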